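# Seal the lid of a dried-fruit gift box

### The job

Seal the gift box lying in the lid sealer: first, with the seal dial at rest, press the round vent plunger all the way down to its stop for a moment and let it spring back up. Then press the paddle of the spring-return seal dial down past its first two clicks to the third and last one and keep holding it there with the gripper's fingers: the job finishes while you are holding it, do not let go. Leave the gift box and the loose things on and around the sealer where they are.

Things in the scene. Friction and masses are not known exactly. Their poses are not given: they have to be found in the camera images.
- sealer: Lid sealer, a white machine fixed to the table: deck 280 (x) x 370 (y) mm, its top 30 mm above the table; at the middle of the rear edge a tower and overhanging bracket 125 mm high, under it the square seal head that comes down with the dial. Origin at table height, x to the rear (away from the robot at yaw 0), z up. Dial block and vent block stand at the deck's two ends, either way round.
- dial_axis (a point): Centre of the seal dial's drum on its level axis, 110 mm above the table; fixed. y lies along the axis, z up, -x points to the side where the paddle arm sticks out (towards the robot at yaw 0). Drum radius 30 mm between two white cheeks; block 60 mm wide; the highest point is 38 mm above the axis.
- dial_angle (a joint): Seal dial angle, rad. 0 = at rest, paddle arm raised 0.5 rad above level; grows as the paddle is pressed down: at q the arm points 0.5 - q above level. Clicks (detents) at 0.3, 0.6, 0.9; hard stop 0.96; above 0.82 it is in the third click. A spring returns it to 0 from anywhere when let go; pressing the paddle takes 2 to 6 N, more at the hard stop.
- paddle_top (a point): Middle of the paddle's upper face, the place to press: a grey plate 36 mm along the arm, 46 mm wide, 12 mm thick. This point is 95 mm from the dial's axis along the arm and 6 mm above the arm's centre line: about 161 mm above the table at rest, 79 mm in the third click. Moves with the dial. z is square to the face, -x points outwards along the arm.
- dial: The turning part of the seal dial: grey drum with its arm and paddle. Origin on the drum's axis; its -x points outwards along the arm, so it tilts as the dial turns.
- vent_top (a point): Middle of the flat top of the vent plunger's head: a grey round head 40 mm in diameter, 14 mm thick, on a white column; 128 mm above the table when up. Moves down with the head; z up.
- vent (a joint): How far the vent plunger is pressed, in m: 0 = up, 0.014 = at its stop. It springs back when let go; 3 N to start, 7 N at the stop. More than 0.012 counts as at its stop, less than 0.003 as up.
- nest_box: Clear-lidded gift box of dried citrus slices lying on the sealer's deck under the seal head, 110 x 110 x 28 mm, loose. Origin in the middle of its underside. Leave in place.
- ribbon_spool: Wooden ribbon spool standing on the table in front of the sealer, 60 mm in diameter, 32 mm high, loose. Origin in the middle of its underside. Leave alone.
- slice_bowl: White bowl on the table left of the sealer, 90 mm in diameter, 45 mm high, loose. Origin in the middle of its underside. Leave alone.
- tape_roll: Roll of tape lying on the table right of the sealer, 80 mm in diameter, 25 mm high, loose. Origin in the middle of its underside. Leave alone.
- scoop: Wooden spoon lying on the table in front of the sealer, loose. Leave alone.
- stamp: Small dark wooden hand stamp standing on the sealer's deck in front of the gift box, 28 mm in diameter, 48 mm high, loose. Origin in the middle of its underside. Leave alone.

How it is judged:
By the outcome, as a careful person would: the job done as asked, in the order asked, and still so for the second after the job is handed in, while the arm keeps its last pose, push and grip.
It also fails if it takes over 40 s, if anything falls off the work surface, if the arm or the gripper's body presses on something with over 40 N, if the wrist force passes 120 N, or if a joint passes its speed limit or range.

### The arm

A 6-joint arm with a two-finger parallel gripper is mounted at the origin on the work surface. World frame = base frame: x ahead of the robot, y to its left, z up, the work surface at z = 0. Lengths are in m, angles in rad, forces in N, time in s.
With the tool pointing down it reaches from about 0.3 to 0.85 m from the base axis. Payload 4.2 kg.
Tool frame: the origin (TCP) lies at the very end of the fingers, on their centre line; the grasp point (between the pads) lies 19 mm behind it; z points along the fingers, y is the line along which they close (so a half turn about z gives the same grasp; the last joint's range is limited). The gripper opens to 91 mm and grips with 3 to 60 N. Pads are 32 mm wide; open, the fingers measure 118 mm over their backs; the gripper's body (76 mm by 178 mm) begins 60 mm behind the grasp point.
Start: joints at [1.102, 0.32, 1.565, -0, 1.257, -0.02], TCP at [0.249, 0.518, 0.184] pointing down, gripper open.
Joint ranges: [-3.11, 3.11], [-0.84, 2.01], [0.21, 2.61], [-1.34, 4.49], [0.05, 2.63], [-2.56, 2.56]. Speed limits (rad/s): [2.57, 2.57, 3.14, 3.14, 3.14, 3.14].

### API

Orientations are given as a unit quaternion [w, x, y, z].
In Python, from workcell import arm, get_image, hand_in gives the robot as it stands. The module is installed in compiled form; this text tells all that it offers.
- The arm moves only by the shell command python3 -m jog 'ROWS' [OPENING] [FORCE]. ROWS is JSON, a list that holds one entry, the list of rows, each a list of 4 numbers: the shift along the world's x, y, z in cm, then the turn about the world's z in degrees. In form: [[[dx, dy, dz, roll], ...]]. A call has 1 to 10 rows; each row is the pose to reach, as a shift and turn from the pose commanded when the call began; what a row does not reach only later rows make up. A row lasts 1/8 s, in which the tool goes at most 62.5 mm and 10.7 degrees, less where a joint would pass 70% of its speed; a pose out of reach is approached as far as the arm can. A call with a gripper value outside its range is refused whole. OPENING is the finger opening in cm, from 0 to 9.12, set as the call begins (- or left out, the last holds). The fingers move at their own pace and stop on an object; FORCE is the grip in N (left out, the last holds). Time passes only in rows, so rows that repeat a pose let the fingers close. It gives the time, the measured TCP pose, the force, the opening and the grip force at its end, in the units of the state.
- arm.sense(): the state, without advancing time (a new reading comes with each control period).
- get_image(name): name is "side" or "top" or "wrist"; returns a dict with "image" (400x640x3 uint8, red, green, blue), "fx", "fy", "cx", "cy" (pixels), "extrinsics" (4x4, takes a point from world to camera coordinates). Camera axes: x right, y down, z forward; pixel columns grow to the right and rows downward; lengths in m; the calibration is good to about 2 mm. A picture is of the moment at which its call begins. There is no depth.
- hand_in(): hands the job in; it is judged then, once.
The state is a dict: "time_s": time; "joint_pos": joint angles; "dq": joint speeds; "joint_efforts": joint torques, N m; "tcp_pos": TCP position; "ee_rot": TCP orientation; "wrist_force": force on the tool from outside, world axes, zero at the start; "ft_torque": the same for the moment, N m; "width": opening from 0.0 (shut) to 1.0 (fully open); "finger_force": force on a finger pad.
Only numpy, scipy, OpenCV 4.12 (cv2) and the standard library are available. Lean on these libraries where they do the work, as an engineer would, in place of code of your own. Each camera call takes 0.05 s, during which the arm holds its last target. There are 200 camera calls.

## Working session

There is one attempt and no reset: what is moved stays moved. The work goes in short steps, Python scripts to look and compute and a shell command to move; the robot and the scene stay as the last step left them, time stands still between calls to the robot, and variables do not carry over. Pictures are saved under pics/ and viewed, at most 10 in all, crops included, and the job is handed in when it is done.

```bash
mkdir -p pics; cat > h.py <<'E'
import numpy as np, cv2
from workcell import arm, get_image, hand_in
def snap(name, tag):
    d=get_image(name); cv2.imwrite(f'pics/{tag}.png', d['image'][:,:,::-1]); 
    np.savez(f'pics/{tag}.npz', **d); return d
def ray(d,u,v):
    E=np.array(d['extrinsics']); R,t=E[:3,:3],E[:3,3]
    c=-R.T@t; k=R.T@np.array([(u-d['cx'])/d['fx'],(v-d['cy'])/d['fy'],1.0]); return c,k
def onplane(d,u,v,z):
    c,k=ray(d,u,v); return c+k*(z-c[2])/k[2]
def tri(d1,p1,d2,p2):
    (a,k),(b,l)=ray(d1,*p1),ray(d2,*p2)
    s=np.linalg.lstsq(np.c_[k,-l],b-a,rcond=None)[0]; P,Q=a+k*s[0],b+l*s[1]
    return (P+Q)/2, np.linalg.norm(P-Q)
E
python3 - <<'E'
from h import *
for n in ('top','side'): d=snap(n,n+'0'); print(n,ray(d,320,200))
s=arm.sense(); print(s['tcp_pos'],s['ee_rot'],s['wrist_force'])
a=cv2.imread('pics/top0.png');b=cv2.imread('pics/side0.png')
E
```

```text
top (array([0.43960173, 0.0383848 , 1.19035834]), array([ 0.05394822, -0.00680268, -0.99855201]))
side (array([ 0.43780709, -0.71489556,  0.77228878]), array([ 0.09914512,  0.73715763, -0.66847335]))
[0.24926771 0.51762646 0.18361755] [-1.67630670e-04  2.22521502e-01  9.74927485e-01 -7.42712833e-04] [-0.63469556 -0.05357145  0.85316264]
```

View pics/top0.png

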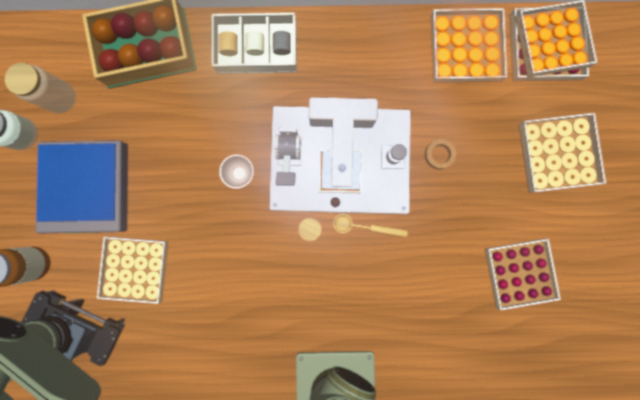

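View pics/side0.png

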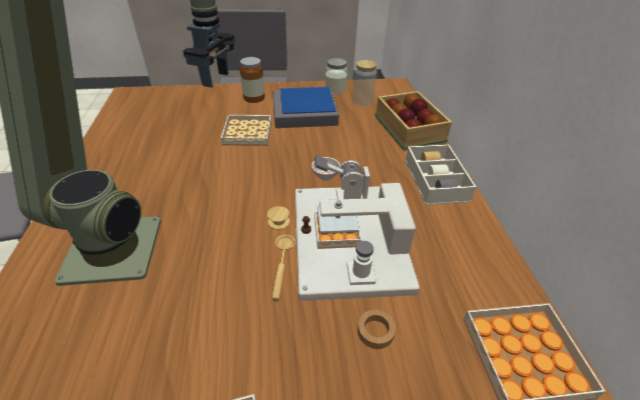

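The top view shows the sealer at x 270–411, y 105–213. The dial drum is at (288,148) and its paddle at (286,179) on the left; the vent head is at (397,153) on the right. In the side view the vent head is at (364,248) and the paddle at (328,163).

```bash
cat > m.py <<'E'
from h import *
T=dict(np.load('pics/top0.npz'));S=dict(np.load('pics/side0.npz'))
def blob(d,x0,y0,x1,y1,lo,hi,sat=40):
    h=cv2.cvtColor(d['image'][y0:y1,x0:x1],cv2.COLOR_RGB2HSV)
    m=((h[...,1]<sat)&(h[...,2]>=lo)&(h[...,2]<hi)).astype('uint8')
    n,l,st,c=cv2.connectedComponentsWithStats(m)
    return [(st[i]+[x0,y0,0,0,0],c[i]+[x0,y0]) for i in range(1,n) if st[i,4]>40]
for d,n,b in ((T,'Tvent',(380,138,412,172)),(S,'Svent',(348,235,380,285)),(T,'Tpad',(270,168,302,192)),(S,'Spad',(308,148,345,182))):
    for st,c in blob(d,*b,60,175): print(n,st,c.round(1))
# deck corners at z=.03
for u,v in ((274,207),(406,209)): print('screw',onplane(T,u,v,.03))
f=lambda d,b:cv2.resize(d['image'][b[1]:b[3],b[0]:b[2],::-1],(390,290),interpolation=cv2.INTER_CUBIC)
cv2.imwrite('pics/z.png',np.vstack([np.hstack([f(T,(380,138,412,162)),f(S,(348,235,380,259))]),np.hstack([f(T,(268,166,304,193)),f(S,(308,148,344,175))])]))
E
python3 m.py
```

```text
Tvent [391 145  15  15 173] [398.2 152. ]
Svent [355 239  19  24 309] [363.8 250.5]
Svent [353 259  19  19 242] [361.2 269.4]
Svent [349 281  27   4  71] [361.8 282.9]
Tpad [276 173  19  12 211] [285.3 178.5]
Spad [313 156  32  26 426] [327.9 167.5]
screw [0.48588883 0.15198047 0.03      ]
screw [ 0.47465582 -0.19595276  0.03      ]
```

View pics/z.png

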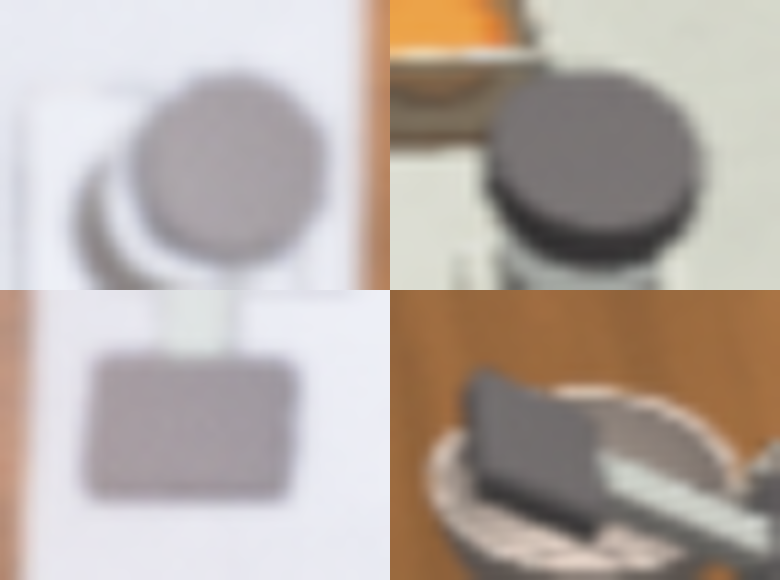

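The crops show the vent head top at T(398.9,151.6) and S(364.8,247.6), and the paddle face at T(285.6,178.8) and S(321.4,161.7).

```bash
python3 - <<'E'
from h import *
T=dict(np.load('pics/top0.npz'));S=dict(np.load('pics/side0.npz'))
print('vent',tri(T,(398.6,151.4),S,(364.6,247.4)),onplane(T,398.6,151.4,.128),onplane(S,364.6,247.4,.128))
print('pad',tri(T,(285.4,178.6),S,(321.2,161.7)),onplane(T,285.4,178.6,.161),onplane(S,321.2,161.7,.161))
for p in ((270,172),(303,172)): print(onplane(T,*p,.03))
E
```

```text
vent (array([ 0.61338973, -0.16319756,  0.12332551]), np.float64(0.0008103427304220545)) [ 0.61222192 -0.16225957  0.128     ] [ 0.61253811 -0.16715165  0.128     ]
pad (array([0.54825076, 0.11178267, 0.15888816]), np.float64(0.0022817481973405472)) [0.54688571 0.11169318 0.161     ] [0.54902029 0.10901984 0.161     ]
[0.5787735  0.16155472 0.03      ]
[0.57731534 0.07421238 0.03      ]
```

```bash
python3 -m jog '[[[0,0,5,6],[2,-5,6,12],[6,-10,6,18],[9,-15,6,24],[12,-21,6,24],[15,-27,6,24],[18,-33,6,24],[21,-39,6,24],[24,-45,6,24],[27,-51,6,24]]]' 0 20
python3 -m jog '[[[3,-6,0,0],[6,-12,0,0],[9,-17,0,0],[9.3,-17.2,0,0],[9.3,-17.2,0,0]]]'
python3 - <<'E'
from h import *
s=arm.sense(); print(s['tcp_pos'],s['ee_rot'],s['wrist_force'],s['width'],s['time_s'])
snap('wrist','w1')
E
```

```text
time_s: 1.35
tcp_pos: [0.5076, 0.0307, 0.2442]
ee_rot: [-0.0, 0.015, 1.0, 0.0]
wrist_force: [1.7, 0.9, 0.6]
width: 0.004
finger_force: 0.0
time_s: 1.98
tcp_pos: [0.5998, -0.1393, 0.2434]
ee_rot: [-0.001, 0.015, 1.0, 0.001]
wrist_force: [0.6, 0.2, -0.1]
width: 0.009
finger_force: 0.0
[ 0.59984678 -0.13927329  0.24343509] [-9.85197114e-04  1.54208418e-02  9.99880435e-01  5.84894341e-04] [ 0.60676905  0.23577824 -0.06862119] 0.008720433184111826 1.975
```

View pics/w1.png

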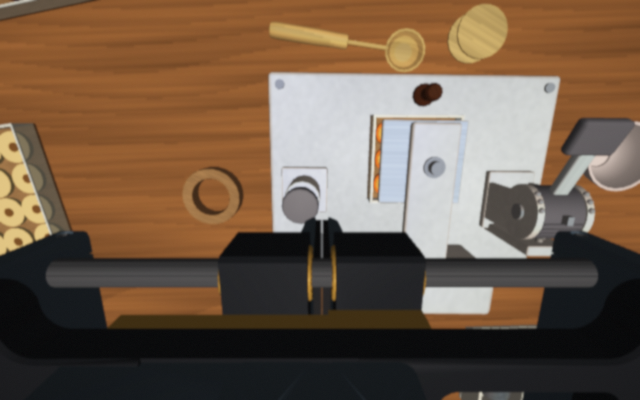

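The wrist view shows the vent head centred near (300,200), the paddle near (600,137) and the closed fingertips at (322,225).

```bash
python3 - <<'E'
from h import *
d=dict(np.load('pics/w1.npz'));T=dict(np.load('pics/top0.npz'));S=dict(np.load('pics/side0.npz'))
print(onplane(d,299.5,201,.128),tri(d,(299.5,201),T,(398.6,151.4)),tri(d,(299.5,201),S,(364.6,247.4)))
print(onplane(d,602,136,.161),tri(d,(602,136),T,(285.4,178.6)))
a,b=onplane(d,279.5,84,.03),onplane(d,549,88,.03);print(a,b,np.degrees(np.arctan2(-(b-a)[0],(b-a)[1])))
E
python3 -m jog '[[[0,0,0,0],[0,0,0,0]]]'
```

```text
[ 0.60812063 -0.16106947  0.128     ] (array([ 0.61235694, -0.16307838,  0.11728699]), np.float64(0.0039010801844880133)) (array([ 0.61207588, -0.16172491,  0.12116534]), np.float64(0.0044735671458076285))
[0.54842925 0.11542769 0.161     ] (array([0.54730396, 0.11143755, 0.16534633]), np.float64(0.0017356904330676484))
[ 0.47948322 -0.18687213  0.03      ] [0.49447659 0.15339793 0.03      ] -2.5230007532886356
time_s: 2.28
tcp_pos: [0.5998, -0.1381, 0.2449]
ee_rot: [0.0, 0.014, 1.0, 0.0]
wrist_force: [-0.9, 0.1, 0.4]
width: 0.002
finger_force: 0.0
```

```bash
python3 -m jog '[[[1.1,-2.5,-4,0],[1.1,-2.5,-8,0],[1.1,-2.5,-11,0],[1.1,-2.5,-11.5,0],[1.1,-2.5,-11.5,0]]]'
python3 -m jog '[[[0,0,-0.5,0],[0,0,-1,0],[0,0,-1.4,0],[0,0,-1.6,0],[0,0,-1.6,0],[0,0,-1.6,0]]]'
```

```text
time_s: 2.9
tcp_pos: [0.6117, -0.1641, 0.1304]
ee_rot: [0.001, 0.015, 1.0, -0.0]
wrist_force: [0.6, 0.7, -0.5]
width: 0.009
finger_force: 0.0
time_s: 3.65
tcp_pos: [0.6113, -0.1644, 0.1135]
ee_rot: [0.0, 0.015, 1.0, 0.0]
wrist_force: [0.5, 0.3, 0.2]
width: 0.003
finger_force: 0.0
```

```bash
python3 - <<'E'
from h import *
d=snap('side','s2');t=snap('top','t2');w=snap('wrist','w2')
f=lambda d,b:cv2.resize(d['image'][b[1]:b[3],b[0]:b[2],::-1],(390,290),interpolation=cv2.INTER_CUBIC)
cv2.imwrite('pics/z2.png',np.vstack([np.hstack([f(d,(310,190,410,290)),f(t,(340,100,440,200))]),np.hstack([f(w,(220,100,420,250)),f(d,(280,100,480,250))])]))
E
```

```text
(no output)
```

View pics/z2.png

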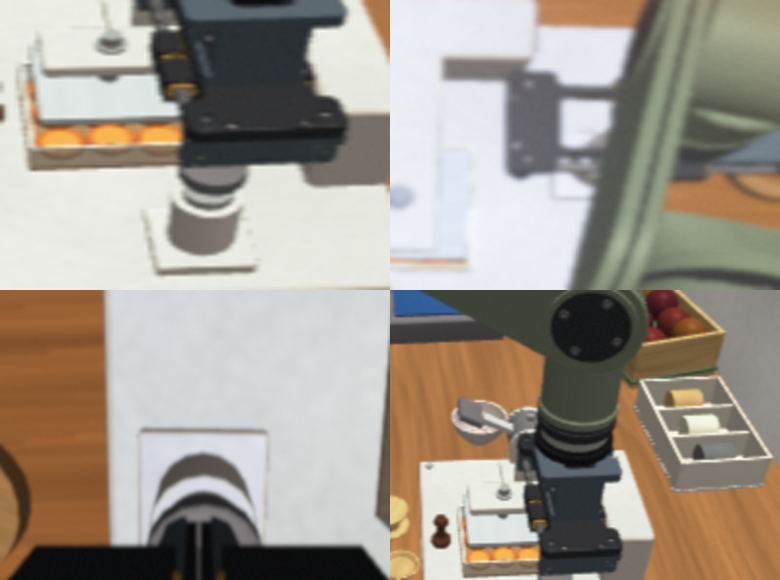

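The fingertips sit over the centre of the head, and the white collar under the head is still visible, so it is probably not pressed yet. I'll go down in small steps.

```bash
python3 -m jog '[[[0,0,-0.2,0],[0,0,-0.4,0],[0,0,-0.4,0]]]' ; python3 - <<'E'
from h import *
s=arm.sense();print(s['wrist_force'],s['joint_efforts'],s['ft_torque'])
E
```

```text
time_s: 4.18
tcp_pos: [0.611, -0.1643, 0.1091]
ee_rot: [-0.0, 0.015, 1.0, 0.0]
wrist_force: [-0.2, 0.6, 0.1]
width: 0.005
finger_force: 0.0
[-0.21914784  0.55156605  0.13919114] [-1.25522001e-03 -4.75264943e+01 -2.19812018e+01 -4.89836885e-02
  5.79792692e-02 -1.30003050e-05] [0.048128   0.01677757 0.0430834 ]
```

```bash
python3 - <<'E'
from h import *
for n in ('w1','w2'):
    d=dict(np.load(f'pics/{n}.npz')); E=d['extrinsics']
    p=[.5998,-.1386,.244] if n=='w1' else [.6113,-.1644,.1135]
    q=E[:3,:3]@p+E[:3,3]; print(n,q,d['fx']*q[0]/q[2]+d['cx'],d['fy']*q[1]/q[2]+d['cy'],ray(d,320,200))
w=snap('wrist','w3');im=w['image'][150:250,260:385,::-1]
cv2.imwrite('pics/z3.png',cv2.resize(im,(750,600),interpolation=cv2.INTER_CUBIC))
E
```

```text
w1 [-0.00080869  0.01743721  0.21054608] 320.24302719921235 228.58079755221678 (array([ 0.53161966, -0.13586704,  0.44394583]), array([ 0.234087  , -0.01104562, -0.9722126 ]))
w2 [-0.00149715  0.01737893  0.21109769] 319.23895649389357 228.42871945429738 (array([ 0.54262901, -0.16080792,  0.31384445]), array([ 0.23618461, -0.01194656, -0.97169449]))
```

View pics/z3.png

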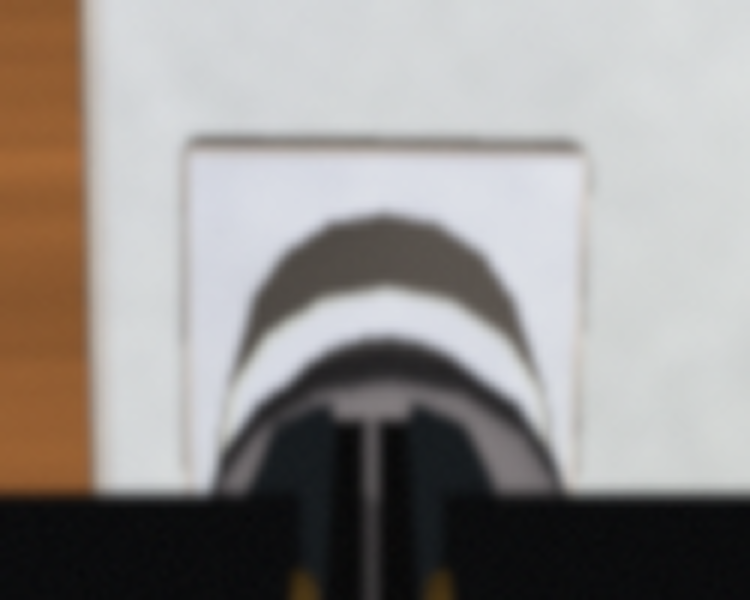

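The wrist close-up shows the fingertips over the head. The head's front top edge is at about (324.5,213.5), and the white column below it runs down to the plate.

```bash
python3 - <<'E'
from h import *
d=dict(np.load('pics/w3.npz'));s=arm.sense();print(s['tcp_pos'])
for z in (.135,.128,.120,.114,.109,.1): print(z,onplane(d,324.5,213,z), onplane(d,297,230,z)-onplane(d,353.5,230,z))
for n in ('side0','s2'):
    e=dict(np.load(f'pics/{n}.npz')); np.set_printoptions(linewidth=200)
    print(n,cv2.cvtColor(e['image'],cv2.COLOR_RGB2GRAY)[240:285,366])
e=snap('side','s3');print(cv2.cvtColor(e['image'],cv2.COLOR_RGB2GRAY)[240:285,366])
E
```

```text
[ 0.61110158 -0.16428917  0.10919187]
0.135 [ 0.59266962 -0.1604557   0.135     ] [-0.00098399 -0.03364788  0.        ]
0.128 [ 0.59468292 -0.16044353  0.128     ] [-0.00102347 -0.03499808  0.        ]
0.12 [ 0.59698383 -0.16042963  0.12      ] [-1.06859537e-03 -3.65411624e-02 -2.77555756e-17]
0.114 [ 0.59870951 -0.1604192   0.114     ] [-0.00110244 -0.03769848  0.        ]
0.109 [ 0.60014758 -0.16041051  0.109     ] [-0.00113064 -0.03866291  0.        ]
0.1 [ 0.60273611 -0.16039487  0.1       ] [-0.00118141 -0.04039888  0.        ]
side0 [199 132 117 116 117 118 117 117 118 119 119 119 118 110  68  54  61 113 161 157 102 101 176 215 181 117 105 106 107 106 106 107 107 108 107 108 123 190 216 218 216 198 117 109 159]
s2 [ 48  46  46  46  45  47  53  91 128 132 133 133 132 123  77  62  68 127 179 175 114 113 196 231 202 130 117 118 119 118 119 120 119 119 119 121 138 212 231 233 232 219 131 121 177]
[ 32  45  47  47  47  45  46  47  63 125 133 133 132 123  76  61  68 127 178 175 114 113 196 231 202 130 118 118 120 118 119 120 119 120 120 119 137 212 232 233 232 219 132 122 178]
```

The head hasn't moved: its edge is on the same side-view row before and after. There is also no force, so contact is lower than reported. I'll keep lowering gently.

```bash
python3 -m jog '[[[0,0,-0.3,0],[0,0,-0.6,0],[0,0,-0.6,0]]]' ; python3 - <<'E'
from h import *
e=snap('side','s4');print(cv2.cvtColor(e['image'],cv2.COLOR_RGB2GRAY)[240:285,366])
w=dict(np.load('pics/w3.npz'));w2=snap('wrist','w4')
f=lambda d,b:cv2.resize(d['image'][b[1]:b[3],b[0]:b[2],::-1],(400,300),interpolation=cv2.INTER_CUBIC)
cv2.imwrite('pics/z4.png',np.vstack([np.hstack([f(w,(280,190,370,240)),f(w2,(280,190,370,240))]),np.hstack([f(dict(np.load('pics/s3.npz')),(330,220,400,272)),f(e,(330,220,400,272))])]))
E
```

```text
time_s: 4.65
tcp_pos: [0.6109, -0.1642, 0.1029]
ee_rot: [-0.0, 0.015, 1.0, 0.0]
wrist_force: [0.4, 0.2, -0.1]
width: 0.002
finger_force: 0.0
[ 26  25  26  46  47  46  46  48  48  46  60 119 131 123  77  62  69 126
 179 175 114 113 195 232 201 130 118 118 119 119 118 119 121 120 120 120
 137 213 232 233 233 219 132 122 178]
```

View pics/z4.png

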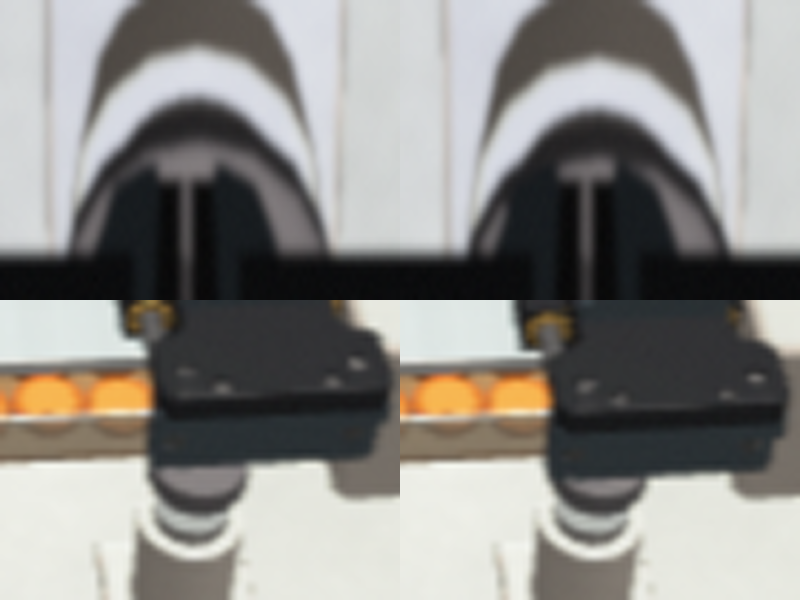

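```bash
python3 - <<'E'
from h import *
def proj(d,p):
    E=d['extrinsics'];q=E[:3,:3]@np.array(p)+E[:3,3];return (d['fx']*q[0]/q[2]+d['cx']).round(1),(d['fy']*q[1]/q[2]+d['cy']).round(1)
S=dict(np.load('pics/side0.npz'));T=dict(np.load('pics/top0.npz'))
c=np.array([.2493,.5176,.1836]);y=np.array([.434,.901,0])
for k in (-.045,0,.045):
  for h in (0,.02,.04): print(k,h,proj(S,c+k*y+[0,0,h]),proj(T,c+k*y+[0,0,h]))
f=lambda d,b:cv2.resize(d['image'][b[1]:b[3],b[0]:b[2],::-1],(400,400),interpolation=cv2.INTER_CUBIC)
cv2.imwrite('pics/z5.png',np.hstack([f(S,(170,30,250,110)),f(T,(60,290,140,370))]))
E
```

```text
-0.045 0 (np.float64(209.6), np.float64(93.5)) (np.float64(123.7), np.float64(320.8))
-0.045 0.02 (np.float64(208.5), np.float64(87.7)) (np.float64(119.7), np.float64(322.8))
-0.045 0.04 (np.float64(207.5), np.float64(81.8)) (np.float64(115.6), np.float64(324.9))
0 0 (np.float64(216.8), np.float64(87.6)) (np.float64(105.7), np.float64(312.3))
0 0.02 (np.float64(215.8), np.float64(81.9)) (np.float64(101.4), np.float64(314.2))
0 0.04 (np.float64(214.9), np.float64(76.1)) (np.float64(96.8), np.float64(316.1))
0.045 0 (np.float64(223.6), np.float64(82.0)) (np.float64(87.8), np.float64(303.9))
0.045 0.02 (np.float64(222.8), np.float64(76.4)) (np.float64(83.0), np.float64(305.5))
0.045 0.04 (np.float64(221.9), np.float64(70.6)) (np.float64(78.1), np.float64(307.2))
```

View pics/z5.png

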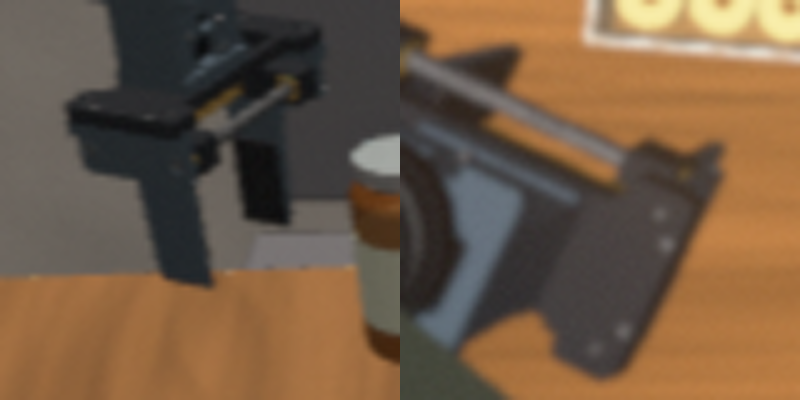

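The near fingertip at start is at (207.7,86.7) in the side view. That puts the real tips about 20–25 mm above the reported TCP, so contact is close. I'll continue with force feedback.

```bash
python3 -m jog '[[[0,0,-0.3,0],[0,0,-0.6,0],[0,0,-0.6,0]]]'
```

```text
time_s: 5.12
tcp_pos: [0.6113, -0.1644, 0.0976]
ee_rot: [0.0, 0.015, 1.0, 0.0]
wrist_force: [0.5, 0.4, 2.1]
width: 0.001
finger_force: 1.5
```

```bash
python3 -m jog '[[[0,0,-0.4,0],[0,0,-0.8,0],[0,0,-1.1,0],[0,0,-1.1,0]]]'
```

```text
time_s: 5.62
tcp_pos: [0.6113, -0.1644, 0.0866]
ee_rot: [0.0, 0.015, 1.0, -0.0]
wrist_force: [-0.9, 0.4, 6.1]
width: 0.002
finger_force: 3.1
```

```bash
python3 -m jog '[[[0,0,-0.2,0],[0,0,-0.4,0],[0,0,-0.4,0],[0,0,-0.4,0]]]'; python3 - <<'E'
from h import *
e=snap('side','s6');print(cv2.cvtColor(e['image'],cv2.COLOR_RGB2GRAY)[240:285,366])
E
```

```text
time_s: 6.12
tcp_pos: [0.6114, -0.1644, 0.0846]
ee_rot: [0.001, 0.015, 1.0, -0.0]
wrist_force: [-4.4, 1.9, 15.5]
width: 0.003
finger_force: 7.1
[ 52  51  53  81  88  63  32  25  25  36  46  48  47  47  47  47  54  92
  72  64  63 102 196 232 202 130 117 119 119 119 120 120 120 120 119 121
 137 213 232 233 233 219 132 122 178]
```

The vent is at its stop: it stalled at 15 N and the head dropped in the image. Now I'll release it and travel over the paddle. The real tip is about 29 mm above the reported z.

```bash
python3 -m jog '[[[0,0,3,0],[0,0,7,0],[0,0,11.7,0],[-1.5,5,11.7,0],[-3,11,11.7,0],[-5,17,11.7,0],[-6,23,11.7,0],[-6.8,27.4,11.7,0],[-6.8,27.4,11.7,0],[-6.8,27.4,11.7,0]]]'; python3 - <<'E'
from h import *
d=snap('side','s7');t=snap('top','t7');w=snap('wrist','w7')
print(cv2.cvtColor(d['image'],cv2.COLOR_RGB2GRAY)[240:285,366])
f=lambda d,b:cv2.resize(d['image'][b[1]:b[3],b[0]:b[2],::-1],(400,290),interpolation=cv2.INTER_CUBIC)
cv2.imwrite('pics/z7.png',np.vstack([np.hstack([f(d,(290,90,410,190)),f(t,(230,80,440,220))]),np.hstack([f(w,(260,130,400,230)),f(d,(250,150,450,300))])]))
E
```

```text
time_s: 7.42
tcp_pos: [0.5432, 0.1093, 0.1988]
ee_rot: [-0.0, 0.015, 1.0, -0.0]
wrist_force: [0.2, 0.7, -0.1]
width: 0.008
finger_force: 0.0
[202 135 120 119 119 120 120 120 120 121 120 120 120 112  69  56  62 115
 164 160 104 103 179 219 184 119 106 108 108 108 109 109 109 109 109 109
 126 194 219 220 219 202 120 111 162]
```

View pics/z7.png

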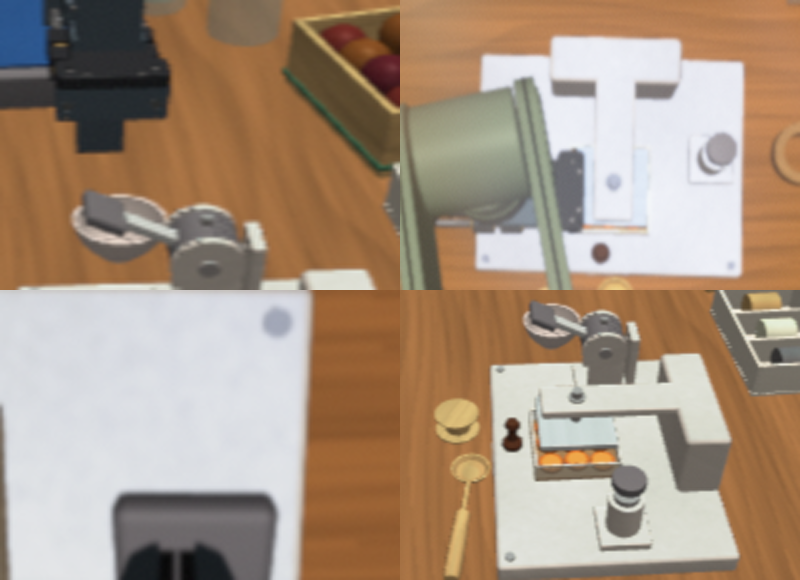

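The vent is back up, at the same rows as before. In the side view the finger (320,142) is right above the paddle (321,163). Pressing down now.

```bash
python3 -m jog '[[[0,0.1,-3,0],[0,0.1,-5.5,0],[0,0.1,-6,0],[0,0.1,-6.5,0],[-0.1,0.1,-7,0],[-0.1,0.1,-7,0]]]'
python3 -m jog '[[[-0.2,0,-1,0],[-0.4,0,-2,0],[-0.6,0,-3,0],[-0.8,0,-4,0],[-0.8,0,-4,0]]]'
```

```text
time_s: 8.32
tcp_pos: [0.5424, 0.1102, 0.1305]
ee_rot: [0.0, 0.015, 1.0, 0.0]
wrist_force: [-2.6, -1.5, 4.2]
width: 0.004
finger_force: 1.7
time_s: 8.95
tcp_pos: [0.5341, 0.1106, 0.0885]
ee_rot: [-0.0, 0.015, 1.0, -0.0]
wrist_force: [-0.1, -0.2, 3.2]
width: 0.003
finger_force: 1.1
```

```bash
python3 -m jog '[[[0,0,-1,0],[-0.1,0,-2,0],[-0.2,0,-2.8,0],[-0.2,0,-3.2,0],[-0.2,0,-3.2,0]]]'; python3 -m jog '[[[0,0,-0.2,0],[0,0,-0.4,0],[0,0,-0.4,0]]]'
```

```text
time_s: 9.57
tcp_pos: [0.5314, 0.1106, 0.0567]
ee_rot: [-0.001, 0.015, 1.0, -0.0]
wrist_force: [-0.3, 0.3, 4.0]
width: 0.005
finger_force: 1.5
time_s: 9.95
tcp_pos: [0.5324, 0.1106, 0.0534]
ee_rot: [0.0, 0.015, 1.0, 0.0]
wrist_force: [-0.2, -0.8, 3.1]
width: 0.002
finger_force: 1.4
```

```bash
python3 -m jog '[[[0,0,-0.2,0],[0,0,-0.2,0],[0,0,-0.2,0]]]'; python3 -m jog '[[[0,0,-0.2,0],[0,0,-0.2,0],[0,0,-0.2,0]]]'; python3 - <<'E'
from h import *
d=snap('side','s8');w=snap('wrist','w8')
f=lambda d,b:cv2.resize(d['image'][b[1]:b[3],b[0]:b[2],::-1],(400,400),interpolation=cv2.INTER_CUBIC)
cv2.imwrite('pics/z8.png',np.hstack([f(d,(290,120,390,220)),f(w,(240,120,400,280))]))
E
```

```text
time_s: 10.32
tcp_pos: [0.5327, 0.1107, 0.0517]
ee_rot: [0.001, 0.015, 1.0, 0.0]
wrist_force: [1.1, -1.0, 5.5]
width: 0.008
finger_force: 2.0
time_s: 10.7
tcp_pos: [0.5328, 0.1108, 0.0499]
ee_rot: [0.001, 0.015, 1.0, 0.0]
wrist_force: [1.6, -0.7, 5.4]
width: 0.001
finger_force: 2.6
```

View pics/z8.png

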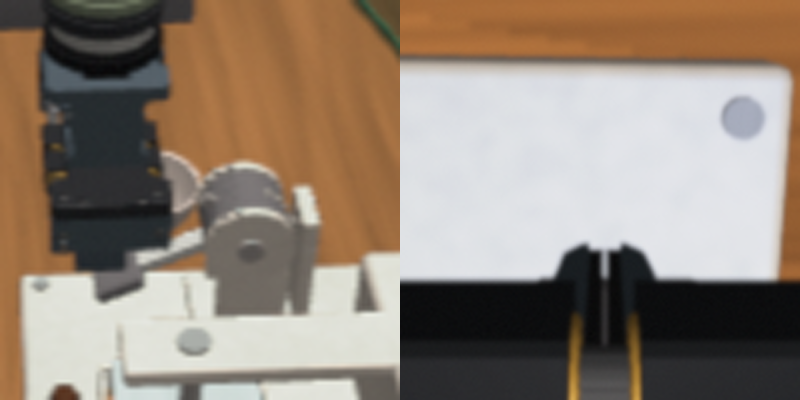

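The paddle is pressed well below level under the fingertip, arm from (339,180) to (322,189). I'll feel for the hard stop with small steps.

```bash
for i in 1; do python3 -m jog '[[[0,0,-0.2,0],[0,0,-0.2,0],[0,0,-0.2,0]]]' | egrep 'tcp|wrist'; python3 -m jog '[[[0,0,-0.2,0],[0,0,-0.2,0],[0,0,-0.2,0]]]'| egrep 'tcp|wrist|time'; done
```

```text
tcp_pos: [0.5327, 0.1108, 0.0479]
wrist_force: [1.5, -0.4, 6.6]
time_s: 11.55
tcp_pos: [0.5325, 0.1109, 0.0459]
wrist_force: [1.1, 0.4, 7.2]
```

```bash
python3 -m jog '[[[0,0,-0.2,0],[0,0,-0.2,0],[0,0,-0.2,0]]]' | egrep 'tcp|wrist'; python3 -m jog '[[[0,0,-0.1,0],[0,0,-0.1,0],[0,0,-0.1,0]]]'| egrep 'tcp|wrist|time'; python3 - <<'E'
from h import *
s=snap('side','s9')
for n in ('s8','s9'):
    g=cv2.cvtColor(np.load(f'pics/{n}.npz')['image'],cv2.COLOR_RGB2GRAY)
    print(n);print(g[180:197,314:328])
E
```

```text
tcp_pos: [0.5329, 0.1109, 0.045]
wrist_force: [-0.6, -0.5, 13.2]
time_s: 12.3
tcp_pos: [0.533, 0.111, 0.0447]
wrist_force: [-3.1, -0.5, 18.2]
s8
[[ 42  43  43  42  43  43  42  43  43  42  42  42  42  43]
 [ 43  43  42  43  43  42  43  44  44  46  47  49  54  58]
 [ 43  42  41  43  42  43  43  55  64  73  90 103 121 131]
 [ 39  41  41  41  40  40  45  76 103 128 173 197 200 200]
 [ 40  41  39  41  39  41  45  79 106 125 176 204 205 202]
 [ 39  40  40  41  40  40  45  78 105 123 172 198 185 155]
 [ 40  39  41  42  41  43  49  80 105 115 129 128 120 111]
 [ 52  53  58  62  64  65  75  97 111 114 114 106 112 126]
 [105 106 106 107 106 108 108 111 113 113 116 126 186 219]
 [112 111 111 112 112 111 112 111 111 107 106 125 190 222]
 [114 111 111 111 112 110 106 103  98  89  83 112 188 223]
 [114 109 109 107 103  98  90  81  72  68  74 116 190 223]
 [120 104  99  91  84  72  66  69  81 105 138 189 219 225]
 [112  89  75  68  70  73  90 128 167 201 217 222 224 225]
 [122  76  71  90 126 149 191 217 221 223 224 224 224 225]
 [185 139 140 189 216 220 224 225 226 225 224 224 224 224]
 [223 220 2
[... 355 characters left out ...]
0  40  40  40  41  45  76 102 116 158 190 197 196]
 [ 39  40  40  40  40  40  44  77 102 116 147 179 179 152]
 [ 41  41  40  41  39  39  45  78 103 111 120 122 119 115]
 [ 53  49  47  48  46  50  57  89 109 112 116 110 118 148]
 [113  93  89  91  91  98 105 108 111 111 114 119 176 215]
 [135 112 108 108 108 110 111 110 110 107 106 109 160 209]
 [151 115 110 110 109 110 108 104  98  90  82  85 135 199]
 [154 114 109 109 105 102  95  86  76  66  70  97 157 208]
 [173 114 103  98  90  81  71  68  71  89 132 189 218 224]
 [173 104  87  76  68  69  75 102 137 189 217 222 224 225]
 [190 121  72  69  89 125 150 191 218 223 224 224 224 225]
 [221 175 117 134 189 216 220 222 225 225 225 224 225 225]]
```

The stop is reached: it stalled at 18 N. I'll ease back slightly into the third click and hold.

```bash
python3 -m jog '[[[0,0,0.3,0],[0,0,0.4,0],[0,0,0.4,0],[0,0,0.4,0],[0,0,0.4,0],[0,0,0.4,0],[0,0,0.4,0],[0,0,0.4,0],[0,0,0.4,0],[0,0,0.4,0]]]'; python3 - <<'E'
from h import *
s=snap('side','s10');print(cv2.cvtColor(s['image'],cv2.COLOR_RGB2GRAY)[180:197,316:326:3].T)
a=np.load('pics/side0.npz')['image'].astype(int);m=(abs(a-s['image']).max(2)>60).astype('uint8')
n,l,st,c=cv2.connectedComponentsWithStats(m);print(st[1:][st[1:,4]>15])
E
```

```text
time_s: 13.6
tcp_pos: [0.5321, 0.1109, 0.0469]
ee_rot: [0.0, 0.015, 1.0, 0.0]
wrist_force: [-0.3, 0.1, 8.1]
width: 0.006
finger_force: 3.3
[[ 42  42  43  41  40  40  39  43  64 106 111 110 109  95  71  83 170]
 [ 42  43  43  41  41  39  41  46  77 107 110 106  92  69  89 189 223]
 [ 42  42  45  66 107 110 111 109 111 111 105  87  67  89 189 223 225]
 [ 43  43  59 130 196 192 161 116 113 117 105  96 134 216 224 224 224]]
[[   0    0   74   80 5395]
 [  76    0   68   78 4495]
 [ 253   13   22   13   63]
 [ 193   19   15    8   66]
 [ 184   27   32   61 1039]
 [ 251   57   10    6   29]
 [ 289   67   53   45 1325]
 [ 219   69    9    6   40]
 [  76   87   64  105 4669]
 [   0   89   74  127 5702]
 [ 302  113   19    3   32]
 [ 299  126   44   70 1786]
 [  31  188   29   40  608]
 [ 122  193   19   36  392]
 [ 109  208    8   10   53]
 [  72  211   17    3   19]
 [ 335  218    5    6   27]
 [  83  220   11    7   58]
 [  56  229   24   24  285]
 [ 319  228   40   11  286]]
```

The paddle is held deep in the third click at 8 N. The only other change near the box is the seal head coming down on it, and the loose things are unmoved.

```bash
python3 -c "
from workcell import hand_in; print(hand_in())"
```

```text
the job is handed in; nothing more can be done
None
```

The job is handed in: I pressed the vent plunger to its stop and it sprang back up, then pressed the dial paddle into its third click, where the fingers still hold it at about 8 N; no loose item moved in the last side view, and the judge's result was not shown.

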